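Sort the specimens at the microscope

ROBOT

A 6-joint arm with a two-finger parallel gripper is mounted at the origin on the work surface. World frame = base frame: x ahead of the robot, y to its left, z up, the work surface at z = 0. Lengths are in m, angles in rad, forces in N, time in s.
With the tool pointing down it reaches from about 0.35 to 0.975 m from the base axis. Payload 4.9 kg.
Tool frame: the origin (TCP) lies at the very end of the fingers, on their centre line; the grasp point (between the pads) lies ctrl.hold_point_z behind it (ctrl.hold_point_z is the distance from the TCP to the grasp point, in m); z points along the fingers, y is the line along which they close (so a half turn about z gives the same grasp; the last joint's range is limited). The gripper opens to 85 mm and grips with 20 to 120 N. Pads are 22 mm wide; open, the fingers measure 114 mm over their backs; the gripper's body (76 mm by 85 mm) begins 54 mm behind the grasp point. The pads swing forward as they close: fully open they stand 13 mm farther back than shut.
Start: joints at [1.173, 0.053, 1.613, -0, 1.476, -0.119], TCP at [0.172, 0.601, 0.231] pointing down, gripper open.
Joint ranges: [-3.01, 3.01], [-1.01, 2.22], [0.06, 2.58], [-1.02, 4.17], [0.09, 2.62], [-3.14, 3.14]. Speed limits (rad/s): [2.57, 2.57, 3.14, 3.14, 3.14, 3.14].

INTERFACE

Orientations are given as a rotation vector (axis times angle).
In Python, from station import ctrl gives the robot as it stands. The module is installed in compiled form; this text tells all that it offers.
- The arm moves only by the tool jog_arm, never from a script. Its argument "deltas" is a list of rows, each a list of 3 entries, a list of its own where there are three numbers: the closure, from -1 (fully open) to 1 (shut), then the shift along the world's x, y, z scaled (see below), then the turn, a rotation vector about the world's x, y, z scaled (see below). A call has 1 to 12 rows; each row is the pose to reach, as a shift and turn from the pose commanded when the call began, turning the shorter way round; what a row does not reach only later rows make up. The controller multiplies each number of a shift by 0.4 m and each number of a turn by 180 degrees. A row lasts 1/12 s, in which the tool goes at most 41.7 mm and 7.16 degrees, less where a joint would pass 70% of its speed; a pose out of reach is approached as far as the arm can. A call with a number of a shift or a turn outside -1 to 1 is refused whole. A call with a gripper value outside its range is refused whole. The fingers move at their own pace and stop on an object; "squeeze" is the grip in N (left out, the last holds). Time passes only in rows, so rows that repeat a pose let the fingers close. It gives the time, the measured TCP pose, the force, the opening and the grip force at its end, in the units of the state.
- ctrl.get_obs(): the state, without advancing time (a new reading comes with each control period).
- ctrl.get_image(name): name is "side" or "top" or "wrist"; returns the picture (420x560x3 uint8, red, green, blue); there is no depth.
- ctrl.get_calibration(name): a dict with "K" (3x3 intrinsics, pixels), "extrinsics" (4x4, takes a point from world to camera coordinates). Camera axes: x right, y down, z forward; pixel columns grow to the right and rows downward; lengths in m; the calibration is good to about 2 mm. A picture is of the moment at which its call begins: read the wrist's pose just before it. get_calibration takes no time and is no camera call; for the wrist camera it gives the pose at the moment of the call.
- ctrl.finish_job(): hands the job in; it is judged then, once.
The state is a dict: "t": time; "q": joint angles; "dq": joint speeds; "effort": joint torques, N m; "tool_pos": TCP position; "tool_rot": TCP orientation; "contact_force": force on the tool from outside, world axes, zero at the start; "wrist_torque": the same for the moment, N m; "opening": finger opening in m; "grip_force": force on a finger pad.
Only numpy, scipy, OpenCV 4.12 (cv2) and the standard library are available. Lean on these libraries where they do the work, as an engineer would, in place of code of your own. Each camera call takes 0.05 s, during which the arm holds its last target. There are 200 camera calls.

TASK

Clear the three loose resin specimens from the microscope bench, one of which is still under the microscope head: put each in the tray that already holds one of its kind, round mounts with the round one and rectangular blocks with the rectangular one, flat on the tray's floor with the stone face still up. They scratch and chip: grip them gently (under about 20 N), set them down rather than drop them, and do not knock the microscope or disturb the other things on the bench.

Things in the scene. Friction and masses are not known exactly. Their poses are not given: they have to be found in the camera images.
- mount_a: A round resin specimen mount: a grey disc, 32 mm in diameter, 24 mm high, standing flat with its stone face up. Origin: centre of its underside; z up. To be sorted.
- mount_b: A round resin specimen mount: a grey disc, 32 mm in diameter, 24 mm high, standing flat with its stone face up. Origin: centre of its underside; z up. To be sorted.
- block_a: A rectangular resin specimen block: 46 mm (its x) by 26 mm (its y) by 24 mm high, grey like the mounts, lying flat with its stone face up. Origin: centre of its underside; z up. To be sorted.
- mount_tray: An open steel tray, 190 mm (its x) by 120 mm (its y), 24 mm high, walls and floor 4 mm thick, fixed to the bench. Origin: centre of its underside. Its near end (its -x, towards the robot) already holds one round mount (mount_kept); the rest is empty. The two trays are alike and their places vary.
- block_tray: An open steel tray, 190 mm (its x) by 120 mm (its y), 24 mm high, walls and floor 4 mm thick, fixed to the bench. Origin: centre of its underside. Its near end (its -x, towards the robot) already holds one rectangular block (block_kept); the rest is empty. The two trays are alike and their places vary.
- mount_kept: A round resin specimen mount: a grey disc, 32 mm in diameter, 24 mm high, standing flat with its stone face up. Origin: centre of its underside; z up. It is already in its tray and shows what belongs there; it stays there.
- block_kept: A rectangular resin specimen block: 46 mm (its x) by 26 mm (its y) by 24 mm high, grey like the mounts, lying flat with its stone face up. Origin: centre of its underside; z up. It is already in its tray and shows what belongs there; it stays there.
- microscope: A white microscope head hanging from a boom stand, fixed. Origin: the bench point under its optical axis; z up. Above the ring light the head is 84 by 84 mm up to 310 mm, then a camera up to 410 mm; the eyepieces point to its +x, away from the robot. One specimen stands 36 to 52 mm in front (its -x) of this point: too far under the head for a vertical tool, so tilt it.
- lens (a point): Centre of the underside of the microscope's black ring light, 76 mm in diameter, 28 mm high: the lowest part of the head, 130 mm above the bench. At 250 mm height a boom 25 mm thick runs from the head to the microscope's -y, to a column 420 mm away on a foot 220 mm square and 22 mm high.
- objective: A steel microscope objective standing on the bench, 26 mm in diameter, 44 mm high. Not part of the job: leave it alone. Origin: centre of its underside.
- eyepiece: A spare eyepiece standing on the bench, black over steel, 34 mm in diameter, 46 mm high. Not part of the job: leave it alone. Origin: centre of its underside.
- pen: A marker pen lying along its x, 135 mm long, 13 mm thick. Not part of the job: leave it alone. Origin: centre of its underside.
- oil_bottle: A small amber bottle, 28 mm in diameter, 60 mm high. Not part of the job: leave it alone. Origin: centre of its underside.
- mug: A white mug, 76 mm in diameter, 92 mm high, handle at its +y. Not part of the job: leave it alone. Origin: centre of its underside.
- blower: A black rubber dust blower standing nozzle up, 58 mm in diameter, 120 mm high. Not part of the job: leave it alone. Origin: centre of its underside.
- screwdriver: A screwdriver lying along its x, 150 mm long. Not part of the job: leave it alone. Origin: centre of its underside.

How it is judged:
At the end, for the whole second after the job is handed in: All three round mounts are in the mount tray and both rectangular blocks in the block tray (centres within 85 mm along and 50 mm across of the tray's centre), on its floor (origin less than 9 mm above the tray's), upright within 0.15 rad, at rest below 0.02 m/s (x of mount_a in the frame of mount_tray between -0.085 and 0.085 m and y of mount_a in the frame of mount_tray between -0.05 and 0.05 m and z of each of mount_a, mount_b, mount_kept in the frame of mount_tray below 0.009 m and angle between each of mount_a, mount_b, block_a, mount_kept, block_kept's own z axis and vertical below 0.15 rad and linear speed of each of mount_a, mount_b, block_a, mount_kept, block_kept below 0.02 m/s and x of mount_b in the frame of mount_tray between -0.085 and 0.085 m and y of mount_b in the frame of mount_tray between -0.05 and 0.05 m and x of block_a in the frame of block_tray between -0.085 and 0.085 m and y of block_a in the frame of block_tray between -0.05 and 0.05 m and z of each of block_a, block_kept in the frame of block_tray below 0.009 m and x of mount_kept in the frame of mount_tray between -0.085 and 0.085 m and y of mount_kept in the frame of mount_tray between -0.05 and 0.05 m and x of block_kept in the frame of block_tray between -0.085 and 0.085 m and y of block_kept in the frame of block_tray between -0.05 and 0.05 m); the robot touches nothing.
It fails at once if a specimen is squeezed with more than 25 N (the two finger pads together press with over 50 N) (contact force between the fingers and mount_a above 50 N or contact force between the fingers and mount_b above 50 N or contact force between the fingers and block_a above 50 N or contact force between the fingers and mount_kept above 50 N or contact force between the fingers and block_kept above 50 N).
It fails at once if a specimen is dropped: it falls free faster than 0.7 m/s (from more than about 25 mm) ((linear speed of mount_a above 0.7 m/s and contact force between the fingers and mount_a below 0.05 N) or (linear speed of mount_b above 0.7 m/s and contact force between the fingers and mount_b below 0.05 N) or (linear speed of block_a above 0.7 m/s and contact force between the fingers and block_a below 0.05 N) or (linear speed of mount_kept above 0.7 m/s and contact force between the fingers and mount_kept below 0.05 N) or (linear speed of block_kept above 0.7 m/s and contact force between the fingers and block_kept below 0.05 N)).
It fails at once if the robot knocks the microscope (more than 5 N) (contact force between any of the arm, the fingers and microscope above 5 N).
It fails at once if a bystander is moved by more than 30 mm or knocked over (distance of any of objective, eyepiece, pen, oil_bottle, mug, blower, screwdriver from where it was at the start of the episode above 0.03 m or angle between any of objective, eyepiece, oil_bottle, mug, blower's own z axis and vertical above 0.6 rad).
It also fails if it takes over 72 s, if anything falls off the work surface, if the arm or the gripper's body presses on something with over 40 N, if the wrist force passes 120 N, or if a joint passes its speed limit or range.

## Working session

There is one attempt and no reset: what is moved stays moved. The work goes in short steps, Python scripts to look and compute and a tool call to move; the robot and the scene stay as the last step left them, time stands still between calls to the robot, and variables do not carry over. Pictures are saved under pics/ and viewed, at most 10 in all, crops included, and the job is handed in when it is done.

Besides the shell and the picture viewer there is one more tool, called as name(argument=value, ...) on one line, values as JSON. jog_arm: Moves the arm, as the interface text tells. Its arguments: {"type":"object","properties":{"deltas":{"type":"array","items":{"type":"array"}},"squeeze":{"type":"number"}},"required":["deltas"]}

```bash
mkdir -p pics
cat > h.py <<'E'
import numpy as np, cv2
from station import ctrl
def ray(cal,u,v,z):
    K=np.array(cal["K"]);E=np.array(cal["extrinsics"]);R=E[:3,:3];c=-R.T@E[:3,3]
    d=R.T@np.linalg.solve(K,[u,v,1]); return c+d*(z-c[2])/d[2]
def proj(cal,p):
    K=np.array(cal["K"]);E=np.array(cal["extrinsics"]);q=K@(E[:3,:3]@np.array(p)+E[:3,3]);return q[:2]/q[2]
E
python3 - <<'E'
from h import *
print(ctrl.hold_point_z, ctrl.get_obs())
for n in ("top","side"):
    im=ctrl.get_image(n); cv2.imwrite(f"pics/{n}0.png",im[:,:,::-1]); c=ctrl.get_calibration(n)
    E=np.array(c["extrinsics"]);print(n,np.round(c["K"],1).tolist(),np.round(E,3).tolist(),-E[:3,:3].T@E[:3,3])
E
```

```text
0.0187 {'t': 0.0, 'q': array([ 1.17300700e+00,  5.33600292e-02,  1.61428515e+00, -1.16207357e-05,
        1.47599696e+00, -1.18993101e-01]), 'dq': array([ 1.18788024e-03,  3.05995006e-05, -1.92287176e-03, -7.30010612e-04,
       -5.41488365e-04,  4.25963755e-04]), 'effort': array([ 2.11390820e-04, -3.93682194e+01, -3.70175993e+01, -5.23785354e-05,
        6.88714266e-03,  3.89791367e-06]), 'tool_pos': array([0.17175626, 0.60029298, 0.23006634]), 'tool_rot': array([-0.43644201, -3.11060976,  0.00311659]), 'contact_force': array([ 0.13588669, -0.2485837 , -0.37511488]), 'wrist_torque': array([ 0.02814472, -0.01102856, -0.02602071]), 'grip_force': 0.0, 'opening': 0.08513143159105845}
top [[407.9, 0.0, 279.6], [0.0, 407.9, 208.7], [0.0, 0.0, 1.0]] [[0.021, -1.0, -0.003, 0.016], [-0.99, -0.02, -0.141, 0.559], [0.141, 0.006, -0.99, 0.965], [0.0, 0.0, 0.0, 1.0]] [0.41714267 0.02165042 1.03449464]
side [[473.2, 0.0, 281.6], [0.0, 473.2, 209.4], [0.0, 0.0, 1.0]] [[0.999, -0.039, 0.012, -0.534], [-0.017, -0.664, -0.747, 0.121], [0.037, 0.746, -0.665, 1.196], [0.0, 0.0, 0.0, 1.0]] [ 0.49162653 -0.83308577  0.89180177]
```

View pics/top0.png

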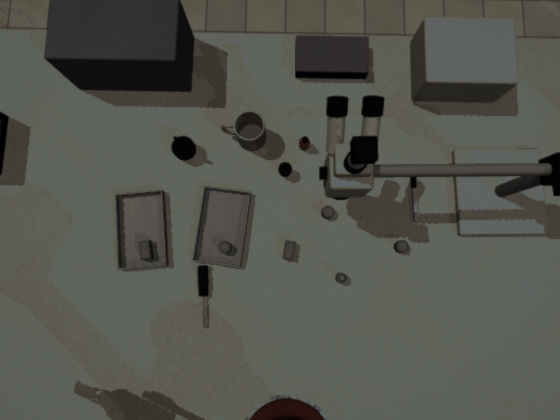

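View pics/side0.png

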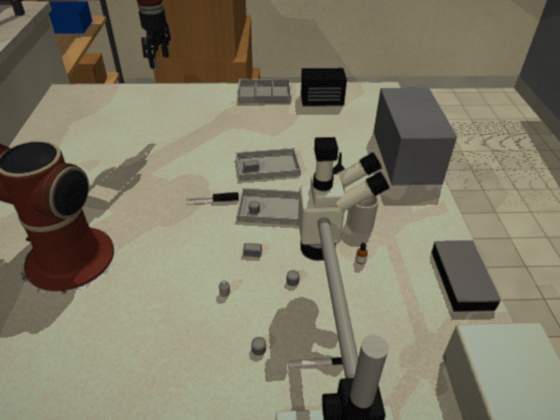

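Top view: the block tray is at (142,230) and the mount tray at (222,227). Block_a is at (290,250), with mounts at (328,212) under the head and (402,246). The objective is at (341,278). The side view agrees. I'll enlarge both for precise edges.

Run:
```python
from h import *
t=cv2.imread("pics/top0.png");s=cv2.imread("pics/side0.png")
def crop(im,x,y,w,h,k):
    return cv2.resize(np.clip(im[y:y+h,x:x+w]*2.2,0,255).astype(np.uint8),None,fx=k,fy=k,interpolation=cv2.INTER_CUBIC)
a=crop(t,270,190,160,100,5)
cv2.imwrite("pics/c1.png",a)
cv2.imwrite("pics/c2.png",np.vstack([crop(t,105,180,155,100,5)[:, :775]]))
cv2.imwrite("pics/c3.png",crop(s,200,230,130,130,4.5))
```

```text
(no output)
```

View pics/c1.png

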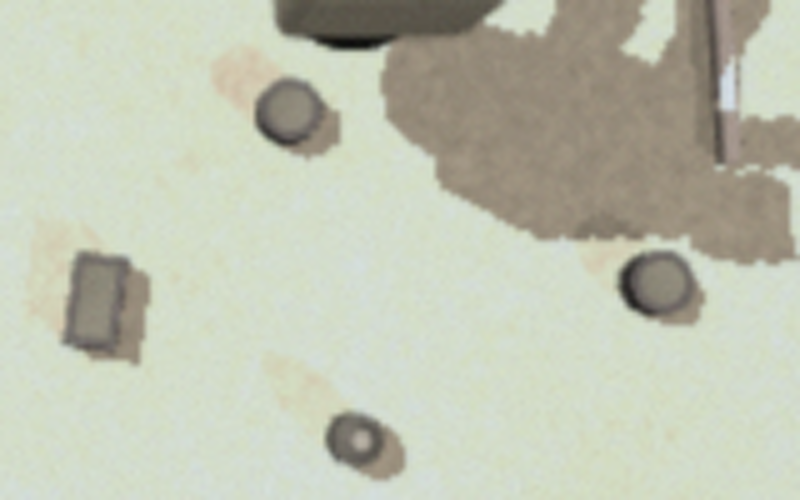

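View pics/c2.png

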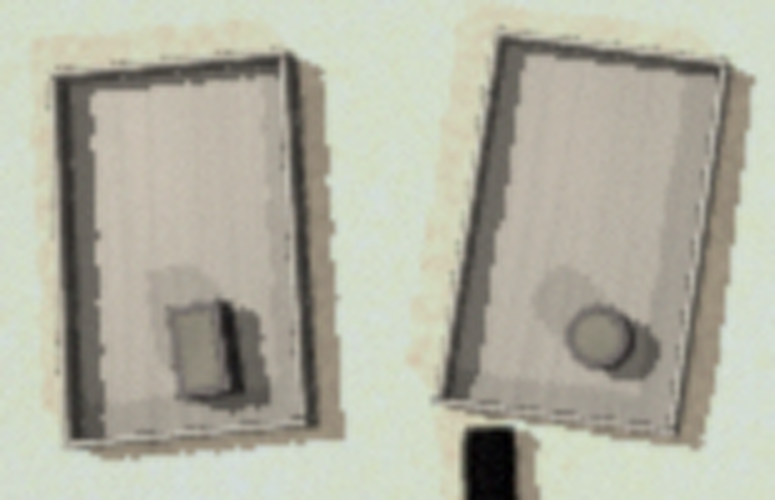

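View pics/c3.png

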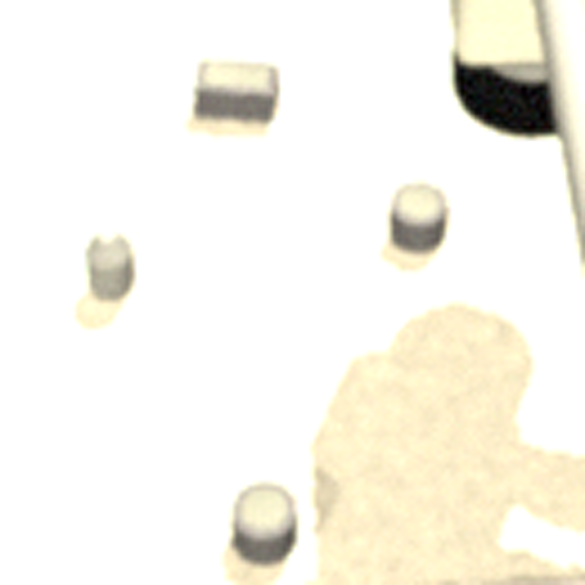

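c1, c2 and c3 show clean top faces: mounts at full-frame (328,211) and (402.2,245.8), block_a at (289.6,250.2), and the tray rim corners are visible. I'll convert these to world points and cross-check them between the two views.

Run:
```python
from h import *
T=ctrl.get_calibration("top");S=ctrl.get_calibration("side")
f=lambda p,o,k:(np.array(p)+.5)/k-.5+np.array(o)
r=lambda a:np.round(a,4)
print("T mountA,B,block,obj",*[r(ray(T,*f(p,(270,190),5),z)) for p,z in (((292,107),.024),((663,281),.024),((99,301),.024),((360,439),.044))])
print("S",*[r(ray(S,*f(p,(200,230),4.5),z)) for p,z in (((418,205),.024),((265,512),.024),((237,77),.024),((110,243),.044))])
b=[(78,255),(130,258),(118,350),(68,345)]
w=[ray(T,*f(p,(270,190),5),.024) for p in b];print("blk",r(w))
b=[(200,66),(277,69),(275,94),(196,91)]
print("blkS",r([ray(S,*f(p,(200,230),4.5),.024) for p in b]))
for n,c in (("bt",[(55,72),(290,53),(317,425),(68,443)]),("mt",[(500,36),(727,62),(678,435),(440,402)])):
    w=np.array([ray(T,*f(p,(105,180),5),.024)[:2] for p in c]);d=(w[0]+w[1]-w[2]-w[3])/2
    print(n,r(w.mean(0)),"L",r(np.hypot(*d)),"W",r(np.hypot(*(w[0]+w[3]-w[1]-w[2])/2)),"yaw",r(np.arctan2(d[1],d[0])))
print("kept blk,mnt",r(ray(T,*f((198,349),(105,180),5),.028)),r(ray(T,*f((598,336),(105,180),5),.028)))
print("ringfront T",r(ray(T,*f((350,47),(270,190),5),.13)),"ring S left,bottom",r(ray(S,*f((455,75),(200,230),4.5),.13)),r(ray(S,*f((522,136),(200,230),4.5),.13)))
print("boom",r(ray(T,380,170,.25)),r(ray(T,540,170,.25)),"mug,eyep,bottle,blower",*[r(ray(T,*p)) for p in ((251,130,.092),(285,169,.046),(304,142,.06),(182,145,.1))])
print("screwdriver",r(ray(T,204,267,.02)),r(ray(T,206,326,.0)), "pen",r(ray(T,416,221,.01)))
```

```text
T mountA,B,block,obj [ 0.5576 -0.0935  0.024 ] [ 0.4746 -0.2769  0.024 ] [0.459  0.0013 0.024 ] [ 0.395  -0.1244  0.044 ]
S [ 0.5568 -0.0954  0.024 ] [ 0.4753 -0.2788  0.024 ] [0.4603 0.0011 0.024 ] [ 0.3973 -0.133   0.044 ]
blk [[ 0.4814  0.0121  0.024 ]
 [ 0.4805 -0.0137  0.024 ]
 [ 0.4352 -0.0085  0.024 ]
 [ 0.4371  0.0161  0.024 ]]
blkS [[ 0.4393  0.0103  0.024 ]
 [ 0.4828  0.0068  0.024 ]
 [ 0.4816 -0.0126  0.024 ]
 [ 0.4375 -0.009   0.024 ]]
bt [0.5034 0.371 ] L 0.1863 W 0.1204 yaw 0.1223
mt [0.5148 0.1703] L 0.1861 W 0.117 yaw -0.1054
kept blk,mnt [0.4523 0.3585 0.028 ] [0.4628 0.1619 0.028 ]
ringfront T [ 0.5706 -0.1073  0.13  ] ring S left,bottom [ 0.5719 -0.1024  0.13  ] [ 0.6014 -0.1438  0.13  ]
boom [ 0.6097 -0.1697  0.25  ] [ 0.6161 -0.4839  0.25  ] mug,eyep,bottle,blower [0.7406 0.0999 0.092 ] [0.6576 0.0162 0.046 ] [ 0.7234 -0.0294  0.06  ] [0.6977 0.2615 0.1   ]
screwdriver [0.4126 0.2108 0.02  ] [0.2689 0.2028 0.    ] pen [ 0.5386 -0.3172  0.01  ]
```

Both views agree within 2 mm and the sizes match, so I'm starting with block_a: move above it with the tool aligned and the fingers partly closed.

jog_arm(deltas=[[-0.3,[0.45,-0.95,0],[0,0,0.057]],[-0.3,[0.45,-0.95,0],[0,0,0.057]],[-0.3,[0.45,-0.95,0],[0,0,0.057]],[-0.3,[0.45,-0.95,0],[0,0,0.057]],[-0.3,[0.45,-0.95,0],[0,0,0.057]],[-0.3,[0.45,-0.95,0],[0,0,0.057]],[-0.3,[0.45,-0.95,0],[0,0,0.057]],[-0.3,[0.45,-0.95,0],[0,0,0.057]],[-0.3,[0.45,-0.95,0],[0,0,0.057]],[-0.3,[0.45,-0.95,0],[0,0,0.057]],[-0.3,[0.45,-0.95,0],[0,0,0.057]],[-0.3,[0.45,-0.95,0],[0,0,0.057]]], squeeze=20)

```text
t: 1.1
tool_pos: [0.3527, 0.2191, 0.231]
tool_rot: [-0.165, -3.137, -0.0]
contact_force: [0.2, 0.7, -0.9]
opening: 0.0556
grip_force: 0.0
```

jog_arm(deltas=[[-0.3,[0.266,-0.545,-0.325],[0,0,0]],[-0.3,[0.266,-0.545,-0.325],[0,0,0]],[-0.3,[0.266,-0.545,-0.325],[0,0,0]],[-0.3,[0.266,-0.545,-0.325],[0,0,0]],[-0.3,[0.266,-0.545,-0.325],[0,0,0]],[-0.3,[0.266,-0.545,-0.325],[0,0,0]],[-0.3,[0.266,-0.545,-0.325],[0,0,0]],[-0.3,[0.266,-0.545,-0.325],[0,0,0]],[-0.3,[0.266,-0.545,-0.325],[0,0,0]],[-0.3,[0.266,-0.545,-0.325],[0,0,0]]])

```text
t: 1.93
tool_pos: [0.4584, 0.0044, 0.1014]
tool_rot: [-0.154, -3.137, -0.001]
contact_force: [-0.9, 0.2, 0.3]
opening: 0.0552
grip_force: 0.0
```

Run:
```python
from h import *
c=ctrl.get_calibration("wrist");im=ctrl.get_image("wrist"); cv2.imwrite("pics/w1.png",np.clip(im[:,:,::-1]*1.6,0,255).astype(np.uint8))
print(ctrl.get_obs()["tool_pos"],ctrl.get_obs()["q"],proj(c,[.459,.0012,.024]))
E=np.array(c["extrinsics"]);print(-E[:3,:3].T@E[:3,3])
```

```text
[0.45854817 0.00450602 0.10177928] [-1.53014529e-01 -2.42863108e-01  2.11175539e+00  5.40646523e-04
  1.27216065e+00 -1.62668082e+00] [272.85074968 225.09574875]
[0.37751907 0.01256873 0.24487965]
```

View pics/w1.png

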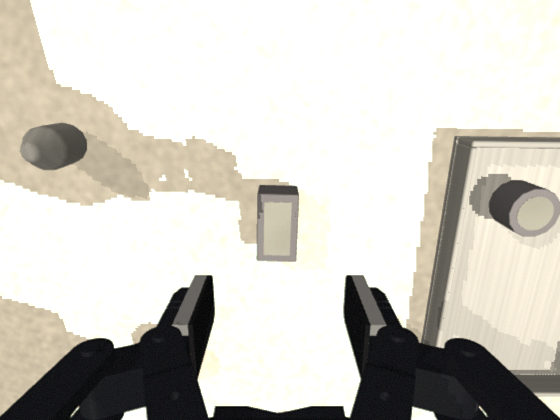

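The wrist view shows block_a's top face centred at about (278,229), square to the fingers, against a prediction of (273,225). I'll refine from that.

Run:
```python
from h import *
c=ctrl.get_calibration("wrist");print(ray(c,278,229,.024),ray(c,533,212,.028),ctrl.get_obs()["tool_pos"])
w=[ray(c,*p,.024)[:2] for p in ((261,197),(298,197),(297,261),(258,261))];print(np.round(w,4),np.mean(w,0))
```

```text
[0.46241061 0.00422621 0.024     ] [0.4650202  0.16274071 0.028     ] [0.45854817 0.00450602 0.10177928]
[[ 0.4402 -0.0042]
 [ 0.4424  0.0187]
 [ 0.4861  0.0145]
 [ 0.4836 -0.0111]] [0.46309289 0.00446315]
```

jog_arm(deltas=[[-0.3,[0.006,0,-0.1],[0,0,0]],[-0.3,[0.006,0,-0.17],[0,0,0]],[-0.3,[0.006,0,-0.21],[0,0,0]],[-0.3,[0.006,0,-0.235],[0,0,0]],[-0.3,[0.006,0,-0.245],[0,0,0]],[-0.3,[0.006,0,-0.245],[0,0,0]],[-0.1,[0.006,0,-0.245],[0,0,0]],[0.1,[0.006,0,-0.245],[0,0,0]],[0.3,[0.006,0,-0.245],[0,0,0]],[0.4,[0.006,0,-0.245],[0,0,0]],[0.5,[0.006,0,-0.245],[0,0,0]],[0.5,[0.006,0,-0.245],[0,0,0]]], squeeze=20)

```text
t: 2.98
tool_pos: [0.462, 0.0027, 0.0047]
tool_rot: [0.157, 3.135, 0.0]
contact_force: [-1.1, 0.2, 6.4]
opening: 0.0254
grip_force: 20.3
```

jog_arm(deltas=[[0.6,[0,0,0.05],[0,0,0]],[0.6,[0,0,0.15],[0,0,0]],[0.6,[0,0,0.25],[0,0,0]],[0.6,[0.18,0.93,0.25],[0,0,0.07]],[0.6,[0.18,0.93,0.25],[0,0,0.07]],[0.6,[0.18,0.93,0.25],[0,0,0.07]],[0.6,[0.18,0.93,0.25],[0,0,0.07]],[0.6,[0.18,0.93,0.25],[0,0,0.07]],[0.6,[0.18,0.93,0.25],[0,0,0.07]],[0.6,[0.18,0.93,0.25],[0,0,0.07]],[0.6,[0.18,0.93,0.25],[0,0,0.07]],[0.6,[0.18,0.93,0.25],[0,0,0.07]]])

```text
t: 3.98
tool_pos: [0.5318, 0.3729, 0.1027]
tool_rot: [0.189, -3.135, 0.001]
contact_force: [1.5, -0.9, -0.1]
opening: 0.0255
grip_force: 20.0
```

jog_arm(deltas=[[0.6,[0,0,-0.09],[0,0,0]],[0.6,[0,0,-0.16],[0,0,0]],[0.6,[0,0,-0.2],[0,0,0]],[0.6,[0,0,-0.22],[0,0,0]],[0.6,[0,0,-0.232],[0,0,0]],[0.6,[0,0,-0.236],[0,0,0]],[0.6,[0,0,-0.236],[0,0,0]],[0.6,[0,0,-0.236],[0,0,0]]])

```text
t: 4.65
tool_pos: [0.5331, 0.3713, 0.0104]
tool_rot: [-0.188, 3.134, 0.002]
contact_force: [-0.0, 0.1, -0.8]
opening: 0.0253
grip_force: 19.8
```

jog_arm(deltas=[[0.6,[0,0,-0.003],[0,0,0]],[0.6,[0,0,-0.005],[0,0,0]],[0.6,[0,0,-0.005],[0,0,0]],[0.3,[0,0,-0.005],[0,0,0]],[0.1,[0,0,-0.005],[0,0,0]],[0,[0,0,-0.005],[0,0,0]],[0,[0,0,-0.005],[0,0,0]],[0,[0,0,-0.005],[0,0,0]],[0,[0,0,0.04],[0,0,0]],[0,[0,0,0.12],[0,0,0]],[0,[0,0,0.22],[0,0,0]],[0,[0,0,0.25],[0,0,0]]])

```text
t: 5.65
tool_pos: [0.5349, 0.3727, 0.1155]
tool_rot: [-0.188, 3.128, 0.006]
contact_force: [1.2, -0.2, 1.5]
opening: 0.0427
grip_force: 0.0
```

jog_arm(deltas=[[-0.3,[-0.18,-1,0],[0,0,-0.038]],[-0.3,[-0.18,-1,0],[0,0,-0.038]],[-0.3,[-0.18,-1,0],[0,0,-0.038]],[-0.3,[-0.18,-1,0],[0,0,-0.038]],[-0.3,[-0.18,-1,0],[0,0,-0.038]],[-0.3,[-0.18,-1,0],[0,0,-0.038]],[-0.3,[-0.18,-1,0],[0,0,-0.038]],[-0.3,[-0.18,-1,0],[0,0,-0.038]],[-0.3,[-0.18,-1,0],[0,0,-0.038]],[-0.3,[-0.18,-1,0],[0,0,-0.038]],[-0.3,[-0.18,-1,0],[0,0,-0.038]]])

```text
t: 6.57
tool_pos: [0.4593, -0.0334, 0.109]
tool_rot: [0.008, 3.141, -0.003]
contact_force: [-0.5, 1.3, 0.8]
opening: 0.0556
grip_force: 0.0
```

jog_arm(deltas=[[-0.3,[0.0375,-0.635,0],[0,0,0]],[-0.3,[0.0375,-0.635,0],[0,0,0]],[-0.3,[0.0375,-0.635,0],[0,0,0]],[-0.3,[0.0375,-0.635,0],[0,0,0]],[-0.3,[0.0375,-0.635,0],[0,0,0]],[-0.3,[0.0375,-0.635,0],[0,0,0]],[-0.3,[0.0375,-0.635,0],[0,0,0]],[-0.3,[0.0375,-0.635,0],[0,0,0]]])

```text
t: 7.23
tool_pos: [0.4752, -0.2851, 0.1089]
tool_rot: [0.004, 3.141, -0.0]
contact_force: [-0.2, 0.1, 0.0]
opening: 0.0551
grip_force: 0.0
```

Run:
```python
from h import *
c=ctrl.get_calibration("wrist");im=ctrl.get_image("wrist"); cv2.imwrite("pics/w2.png",np.clip(im[:,:,::-1]*1.6,0,255).astype(np.uint8))
t=ctrl.get_image("top"); cv2.imwrite("pics/t2.png",t[:,:,::-1])
print(ctrl.get_obs()["tool_pos"],ctrl.get_obs()["q"],proj(c,[.475,-.278,.024]))
```

```text
[ 0.47497221 -0.28223598  0.10840873] [-6.71125050e-01 -9.85994583e-03  1.88934638e+00  5.42035655e-04
  1.26324307e+00 -2.24286918e+00] [288.91463015 219.26636857]
```

View pics/w2.png

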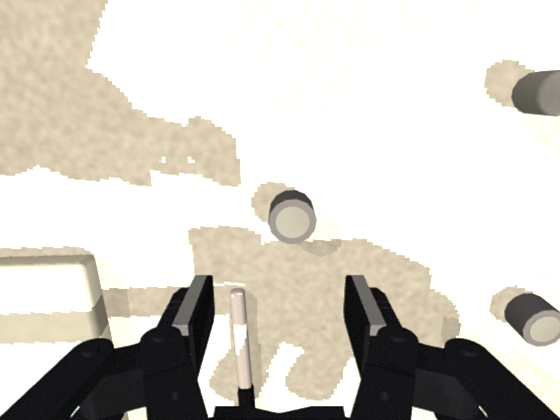

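The mount's top face is at (292,221), within 2 mm of the prediction. The pen end (238,292) is about 50 mm beyond it and clear of the fingers. Grasping now.

jog_arm(deltas=[[-0.3,[0.002,0.006,-0.1],[0,0,0]],[-0.3,[0.002,0.006,-0.18],[0,0,0]],[-0.3,[0.002,0.006,-0.225],[0,0,0]],[-0.3,[0.002,0.006,-0.25],[0,0,0]],[-0.3,[0.002,0.006,-0.26],[0,0,0]],[-0.3,[0.002,0.006,-0.26],[0,0,0]],[-0.1,[0.002,0.006,-0.26],[0,0,0]],[0.1,[0.002,0.006,-0.26],[0,0,0]],[0.2,[0.002,0.006,-0.26],[0,0,0]],[0.3,[0.002,0.006,-0.26],[0,0,0]],[0.4,[0.002,0.006,-0.26],[0,0,0]],[0.5,[0.002,0.006,-0.26],[0,0,0]]], squeeze=20)

```text
t: 8.33
tool_pos: [0.477, -0.2813, 0.0067]
tool_rot: [-0.001, 3.139, -0.002]
contact_force: [-0.8, 2.6, 6.5]
opening: 0.0311
grip_force: 19.9
```

jog_arm(deltas=[[0.6,[0,0,0.05],[0,0,0]],[0.6,[0,0,0.15],[0,0,0]],[0.6,[-0.05,0,0.25],[0,0,0]],[0.6,[-0.065,0.95,0.25],[0,0,0]],[0.6,[-0.065,0.95,0.25],[0,0,0]],[0.6,[-0.065,0.95,0.25],[0,0,0]],[0.6,[-0.065,0.95,0.25],[0,0,0]],[0.6,[-0.065,0.95,0.25],[0,0,0]],[0.6,[-0.065,0.95,0.25],[0,0,0]],[0.6,[-0.065,0.95,0.25],[0,0,0]],[0.6,[-0.065,0.95,0.25],[0,0,0]],[0.6,[-0.065,0.95,0.25],[0,0,0]]])

```text
t: 9.33
tool_pos: [0.4495, 0.0962, 0.1052]
tool_rot: [-0.001, 3.14, -0.0]
contact_force: [1.0, 0.1, -1.1]
opening: 0.0311
grip_force: 20.1
```

jog_arm(deltas=[[0.6,[0.3,0.152,0],[0,0,0]],[0.6,[0.3,0.152,0],[0,0,0]],[0.6,[0.3,0.152,0],[0,0,0]],[0.6,[0.3,0.152,0],[0,0,0]],[0.6,[0.3,0.152,-0.05],[0,0,0]],[0.6,[0.3,0.152,-0.14],[0,0,0]],[0.6,[0.3,0.152,-0.19],[0,0,0]],[0.6,[0.3,0.152,-0.215],[0,0,0]],[0.6,[0.3,0.152,-0.225],[0,0,0]],[0.6,[0.3,0.152,-0.232],[0,0,0]],[0.6,[0.3,0.152,-0.235],[0,0,0]],[0.6,[0.3,0.152,-0.235],[0,0,0]]])

```text
t: 10.33
tool_pos: [0.5711, 0.1552, 0.0124]
tool_rot: [-0.001, 3.139, 0.001]
contact_force: [-0.1, -0.1, -0.9]
opening: 0.0309
grip_force: 20.1
```

jog_arm(deltas=[[0.6,[0,0,-0.003],[0,0,0]],[0.6,[0,0,-0.005],[0,0,0]],[0.6,[0,0,-0.005],[0,0,0]],[0.2,[0,0,-0.005],[0,0,0]],[0,[0,0,-0.005],[0,0,0]],[-0.1,[0,0,-0.005],[0,0,0]],[-0.1,[0,0,-0.005],[0,0,0]],[-0.1,[0,0,-0.005],[0,0,0]],[-0.1,[0,0,0.04],[0,0,0]],[-0.1,[0,0,0.12],[0,0,0]],[-0.1,[0,0,0.2],[0,0,0]],[-0.1,[0,0,0.25],[0,0,0]]])

```text
t: 11.33
tool_pos: [0.5712, 0.1554, 0.1141]
tool_rot: [-0.001, 3.138, 0.001]
contact_force: [0.7, 0.1, 1.1]
opening: 0.0469
grip_force: 0.0
```

jog_arm(deltas=[[-0.3,[-0.28,0,0.065],[0,0,0]],[-0.3,[-0.28,0,0.065],[0,0,0]],[-0.3,[-0.28,0,0.065],[0,-0.04,0]],[-0.3,[-0.28,-0.625,0.065],[0,-0.08,0]],[-0.3,[-0.28,-0.625,0.065],[0,-0.12,0]],[-0.3,[-0.28,-0.625,0.065],[0,-0.1556,0]],[-0.3,[-0.28,-0.625,0.065],[0,-0.1556,0]],[-0.3,[-0.28,-0.625,0.065],[0,-0.1556,0]],[-0.3,[-0.28,-0.625,0.065],[0,-0.1556,0]],[-0.3,[-0.28,-0.625,0.065],[0,-0.1556,0]],[-0.3,[-0.28,-0.625,0.065],[0,-0.1556,0]],[-0.3,[-0.28,-0.625,0.065],[0,-0.1556,0]]])

```text
t: 12.33
tool_pos: [0.4577, -0.095, 0.1366]
tool_rot: [0.001, 2.653, 0.0]
contact_force: [-0.6, -1.0, 0.2]
opening: 0.0552
grip_force: 0.0
```

Run:
```python
from h import *
from scipy.spatial.transform import Rotation as R
c=ctrl.get_calibration("wrist");im=ctrl.get_image("wrist"); cv2.imwrite("pics/w3.png",np.clip(im[:,:,::-1]*1.6,0,255).astype(np.uint8))
o=ctrl.get_obs();print(o["tool_pos"],R.from_rotvec(o["tool_rot"]).as_matrix().round(3),o["q"].round(2),proj(c,[.557,-.095,.024]))
t=ctrl.get_image("top");cv2.imwrite("pics/t3.png",cv2.resize(np.clip(t[170:290,100:300,::-1]*2.2,0,255).astype(np.uint8),None,fx=4,fy=4,interpolation=2))
```

```text
[ 0.45784255 -0.0939898   0.1364987 ] [[-0.883 -0.002  0.469]
 [-0.002  1.     0.001]
 [-0.469  0.    -0.883]] [-0.5  -0.63  2.38  0.28  0.98 -2.18] [278.24916873 234.28143718]
```

View pics/w3.png

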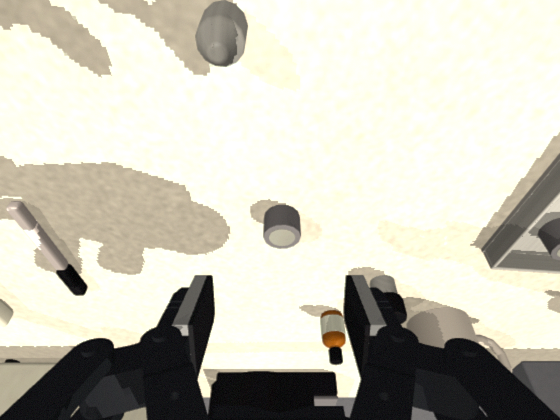

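View pics/t3.png

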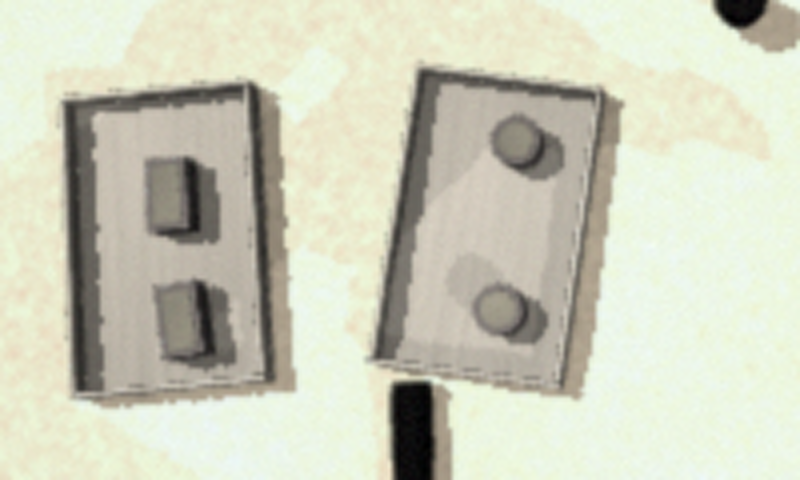

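The tray view shows the block and mount B lying flat and well placed. In the wrist view mount A is at (282,237), against a prediction of (278,234). Approaching now along the tilted tool axis.

jog_arm(deltas=[[-0.3,[0.08,0,-0.07],[0,0,0]],[-0.3,[0.17,0,-0.139],[0,0,0]],[-0.3,[0.17,0,-0.139],[0,0,0]],[-0.3,[0.19,0,-0.177],[0,0,0]],[-0.3,[0.212,0,-0.218],[0,0,0]],[-0.3,[0.233,0,-0.258],[0,0,0]],[-0.3,[0.25,0,-0.29],[0,0,0]],[-0.3,[0.258,0,-0.304],[0,0,0]],[-0.3,[0.262,0,-0.312],[0,0,0]],[-0.3,[0.262,0,-0.312],[0,0,0]],[-0.3,[0.262,0,-0.312],[0,0,0]]])

```text
t: 13.35
tool_pos: [0.5631, -0.0942, 0.0129]
tool_rot: [-0.003, 2.652, -0.0]
contact_force: [-0.4, -0.3, 0.1]
opening: 0.0555
grip_force: 0.0
```

jog_arm(deltas=[[-0.3,[0.001,0,-0.005],[0,0,0]],[-0.3,[0.001,0,-0.006],[0,0,0]],[-0.1,[0.001,0,-0.006],[0,0,0]],[0.1,[0.001,0,-0.006],[0,0,0]],[0.2,[0.001,0,-0.006],[0,0,0]],[0.3,[0.001,0,-0.006],[0,0,0]],[0.4,[0.001,0,-0.006],[0,0,0]],[0.5,[0.001,0,-0.006],[0,0,0]],[0.5,[0.001,0,-0.006],[0,0,0]]], squeeze=20)

```text
t: 14.1
tool_pos: [0.5634, -0.0951, 0.0101]
tool_rot: [-0.001, 2.652, -0.001]
contact_force: [-1.8, 0.1, 3.7]
opening: 0.0311
grip_force: 20.0
```

jog_arm(deltas=[[0.6,[-0.01,0,0.02],[0,0,0]],[0.6,[-0.03,0,0.056],[0,0,0]],[0.6,[-0.06,0,0.11],[0,0,0]],[0.6,[-0.094,0,0.177],[0,0,0]],[0.6,[-0.18,0,0.22],[0,0,0]],[0.6,[-0.25,0,0.25],[0,0,0]],[0.6,[-0.25,0.1,0.25],[0,0,0]],[0.6,[-0.25,0.2,0.25],[0,0,0]],[0.6,[-0.25,0.3,0.25],[0,0,0]],[0.6,[-0.25,0.4,0.25],[0,0,0]],[0.6,[-0.25,0.5,0.25],[0,0,0]],[0.6,[-0.25,0.5,0.25],[0,0,0]]])

```text
t: 15.1
tool_pos: [0.4617, 0.1126, 0.1095]
tool_rot: [-0.016, 2.653, 0.007]
contact_force: [0.2, -0.4, -0.5]
opening: 0.0313
grip_force: 20.1
```

jog_arm(deltas=[[0.6,[0.16,0.137,0],[0,0,0]],[0.6,[0.16,0.137,0],[0,0,0]],[0.6,[0.16,0.137,0],[0,0,0]],[0.6,[0.16,0.137,0],[0,0,0]],[0.6,[0.16,0.137,-0.08],[0,0,0]],[0.6,[0.16,0.137,-0.15],[0,0,0]],[0.6,[0.16,0.137,-0.19],[0,0,0]],[0.6,[0.16,0.137,-0.21],[0,0,0]],[0.6,[0.16,0.137,-0.222],[0,0,0]],[0.6,[0.16,0.137,-0.23],[0,0,0]],[0.6,[0.16,0.137,-0.23],[0,0,0]],[0.6,[0.16,0.137,-0.23],[0,0,0]]])

```text
t: 16.1
tool_pos: [0.5282, 0.1599, 0.0193]
tool_rot: [-0.001, 2.65, 0.0]
contact_force: [0.5, 0.6, 0.2]
opening: 0.0313
grip_force: 20.3
```

jog_arm(deltas=[[0.6,[0,0,-0.004],[0,0,0]],[0.6,[0,0,-0.008],[0,0,0]],[0.6,[0,0,-0.011],[0,0,0]],[0.6,[0,0,-0.012],[0,0,0]],[0.6,[0,0,-0.012],[0,0,0]]])

```text
t: 16.52
tool_pos: [0.5282, 0.1602, 0.0141]
tool_rot: [-0.001, 2.651, 0.0]
contact_force: [-2.4, -1.0, 4.3]
opening: 0.0312
grip_force: 20.7
```

Contact with the tray floor. Releasing, then backing out along the tool axis.

jog_arm(deltas=[[0.3,[0,0,0],[0,0,0]],[0.1,[0,0,0],[0,0,0]],[0,[0,0,0],[0,0,0]],[-0.1,[0,0,0],[0,0,0]],[-0.1,[0,0,0],[0,0,0]],[-0.1,[-0.01,0,0.02],[0,0,0]],[-0.1,[-0.03,0,0.056],[0,0,0]],[-0.1,[-0.07,0,0.13],[0,0,0]],[-0.1,[-0.11,0,0.22],[0,0,0]],[-0.1,[-0.2,0,0.3],[0,0,0]],[-0.1,[-0.25,-0.1,0.38],[0,0,0]],[-0.1,[-0.25,-0.2,0.38],[0,0,0]]])

```text
t: 17.52
tool_pos: [0.4287, 0.0943, 0.1673]
tool_rot: [-0.013, 2.645, 0.004]
contact_force: [0.9, -1.0, 0.5]
opening: 0.0468
grip_force: 0.0
```

jog_arm(deltas=[[-0.1,[-0.05,-0.3,0.1],[0,0,0]],[-0.1,[-0.05,-0.3,0.1],[0,0,0]],[-0.1,[-0.05,-0.3,0.1],[0,0,0]],[-0.1,[-0.05,-0.3,0.1],[0,0,0]],[-0.1,[-0.05,-0.3,0.1],[0,0,0]]])

```text
t: 17.93
tool_pos: [0.4089, -0.0322, 0.2038]
tool_rot: [0.011, 2.65, -0.005]
contact_force: [0.5, -0.2, -0.2]
opening: 0.0467
grip_force: 0.0
```

Run:
```python
from h import *
t=ctrl.get_image("top");cv2.imwrite("pics/t4.png",cv2.resize(np.clip(t[170:290,100:300,::-1]*2.2,0,255).astype(np.uint8),None,fx=4,fy=4,interpolation=2))
s=ctrl.get_image("side");a=cv2.resize(np.clip(s[130:240,215:325,::-1]*1.8,0,255).astype(np.uint8),None,fx=4,fy=4,interpolation=2)
b=cv2.resize(t[100:300,100:460,::-1],(800-440,440)); cv2.imwrite("pics/f.png",np.hstack([a,np.clip(cv2.resize(t[170:290,110:260,::-1],(360,440))*2.0,0,255).astype(np.uint8)]))
```

```text
(no output)
```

View pics/f.png

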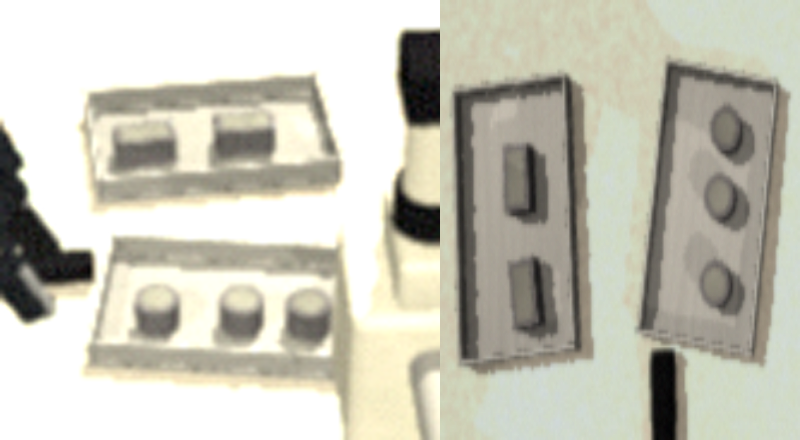

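All five specimens are flat in the correct trays: three mounts at side-crop (157,305), (242,305) and (308,312), and two blocks at (143,140) and (243,132). The arm is clear of everything.

```bash
python3 -c "
from station import ctrl
print(ctrl.finish_job())"
```

```text
the job is handed in; nothing more can be done
None
```

I placed both round mounts and the rectangular block in their matching trays, flat and stone face up in the final pictures, and handed the job in at about 18 s; no verdict came back.

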